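# Ready the syringe pump: clamp the barrel and wheel the pusher up to the start mark

## Task

Get the syringe pump ready to run, with a fingertip only. First press the raised barrel clamp fully down across the syringe; then roll the knurled black wheel under the fingertip, its top toward you, stroke by stroke, so that the pusher closes the gap to the plunger and drives it in until the pusher's face is level with the white line on the red rider, and no farther, as the plunger does not come back. Do not touch the syringe or the pusher directly, press the wheel gently, grasp or lift nothing, and leave the other things on the bench where they are.

Things in the scene. Friction and masses are not known exactly. Their poses are not given: they have to be found in the camera images.
- pump: bench syringe pump, fixed to the worktop: white base 122 mm (x) x 302 mm (y, from -135 to +167) x 28 mm tall with grey blocks. Origin at the worktop under the syringe line; its y axis runs along the syringe toward the wheel end (the robot's left), its x axis points away from the robot, z up. The screw, pusher and syringe all lie over its x = 0 line. Nothing on it is higher than 95 mm except the raised clamp (to about 150 mm)
- wheel_top (a point): highest point of the knurled black rubber-rimmed wheel (54 mm diameter, 14 mm wide, axis along the pump's y, no other part of it can be reached); 69 mm above the worktop, fixed to the pump. The wheel stands 7 mm out of a slot in a flat grey block (76 mm in x, 45 mm in y, top at 62 mm)
- wheel (a joint): turn of the wheel, rad, 0 at the start, limit 7.5. It grows as the wheel's top is rolled toward the robot (the pump's -x); each rad moves the pusher 4 mm toward the syringe (the pump's -y). It turns against a light friction (about 1.5 N at the rim) and stays where it is left. Pressing with 5 to 15 N gives enough grip; one stroke of a fingertip over the top turns it about 1 rad (up to 1.2), so it takes several strokes, lifting between them
- pusher_face (a point): middle of the face of the white pusher block, 70 mm above the worktop; the face looks along the pump's -y. The block's black pointer line over the scale at the front edge lies in the same plane (same y in the pump's frame)
- thumb_rest (a point): middle of the outer face of the syringe plunger's square thumb rest (22 x 22 mm), the face that the pusher will meet, 70 mm above the worktop. At the start it is 5 to 11 mm short of the pusher. The plunger slides in with about 1.5 N and does not come back out
- rider: red rider clipped on the front edge of the pump beside the scale, 9 mm wide (y); its white line, at its origin's y, is the start mark. Same axes as the pump. It is fixed, and stands 3 to 16 mm farther along the pump's -y than the thumb rest's face at the start
- syringe: clear syringe with 21 mm barrel lying in the pump's trough, nozzle to the pump's -y (robot's right), finger flange caught in a slot; loose, only to be held by the clamp. Origin 39 mm before the flange, 58 mm above the worktop
- clamp_pivot (a point): hinge axis of the barrel clamp, 83 mm above the worktop, on the far side of the barrel (33 mm in the pump's +x from the barrel's centre line); the axis runs along the pump's y
- clamp_tab (a point): top middle of the blue finger tab (20 x 22 mm, 8 mm thick) at the free end of the steel clamp arm, 60 mm from the pivot. When the arm is down the tab lies in front of the barrel (27 mm in the pump's -x of its centre line), its top 90 mm above the worktop
- clamp (a joint): angle of the clamp arm, rad: 0 lying down across the barrel (stop), 0.55 to 0.9 at the start, its tab end raised; it stays where it is left and goes down with about 1 N at the tab. The tab moves on an arc, toward the robot as it goes down: follow it with the fingertip, since a rough fingertip pressed straight down on the tab's edge can jam it
- spare_syringe: the smaller spare syringe, 116 mm long, lying on the worktop left of the pump; origin at its underside; a bystander
- beaker: empty clear 100 ml beaker, 70 mm tall, left of the pump; origin at its underside; a bystander
- vial_amber: small amber vial with black cap, 44 mm tall, standing left of the pump; origin at its underside; a bystander
- vial_clear: small clear vial with white cap, 44 mm tall, standing left of the pump; origin at its underside; a bystander
- timer: white lab timer, 66 x 62 x 19 mm, right of the pump; origin at its underside; a bystander
- boat: white weighing boat, 82 x 82 x 18 mm, right of and behind the pump; origin at its underside; a bystander
- pen: pen lying on the black notebook, right of the pump; origin at its underside; a bystander
Not all that is in view belongs to the job. What is shaped like the syringe but orange, purple or yellow is not meant.

How it is judged:
On the way, in this order (a step that is already met when the one before it is completed fails the run):
1. the barrel clamp is down across the syringe (value of joint clamp below 0.1 rad), for 0.2 s.
2. the pusher has met the plunger (y of pusher_face in the frame of thumb_rest below 0.001 m), for 0.1 s.
At the end, for the whole second after the job is handed in: The clamp is down (within 0.1 rad), the plunger's thumb rest stands within 2 mm of the rider's line with the pusher's face against it (within 2 mm), the syringe barrel has not shifted more than 4 mm, and the wheel is at rest (value of joint clamp below 0.1 rad and y of thumb_rest in the frame of rider between -0.002 and 0.002 m and y of pusher_face in the frame of thumb_rest below 0.002 m and distance of syringe from where it was at the start of the episode below 0.004 m and velocity of joint wheel between -0.05 and 0.05 rad/s); the robot touches nothing.
It fails at once if the robot touched the syringe (contact force between syringe and the fingers above 1.5 N or contact force between syringe and the arm above 1.5 N).
It fails at once if the pusher was pushed directly (contact force between pusher and the fingers above 2 N or contact force between pusher and the arm above 2 N).
It fails at once if the syringe was lifted or dragged out of the trough (distance of syringe from where it was at the start of the episode above 0.01 m).
It fails at once if the wheel was pressed or gripped hard (over 40 N) (contact force between wheel and the fingers above 40 N).
It fails at once if a bystander was moved (distance of any of spare_syringe, beaker, vial_amber, vial_clear, timer, boat, pen from where it was at the start of the episode above 0.02 m).
It also fails if it takes over 48 s, if anything falls off the work surface, if the arm or the gripper's body presses on something with over 40 N, if the wrist force passes 120 N, or if a joint passes its speed limit or range.

## Robot

A 7-joint arm with a two-finger parallel gripper is mounted at the origin on a cart in front of the work surface, level with it; the furniture and walls round the work are solid. World frame = base frame: x ahead of the robot, y to its left, z up, the work surface at z = 0. Lengths are in m, angles in rad, forces in N, time in s.
With the tool pointing down it reaches from about 0.425 to 0.95 m from the base axis. Payload 4.7 kg.
Tool frame: the origin (TCP) lies midway between the tips of the shut fingers; the grasp point (between the pads) lies 19 mm behind it; z points along the fingers, y is the direction in which the jaws open and shut (so a half turn about z gives the same grasp; the last joint's range is limited). The gripper opens to 85 mm and grips with 20 to 120 N. Pads are 22 mm wide; open, the fingers measure 114 mm over their backs; the gripper's body (76 mm by 85 mm) begins 54 mm behind the grasp point. The pads swing forward as they close: fully open they stand 13 mm farther back than shut.
Start: joints at [-1.334, 0.469, -0.049, 1.532, 0.024, 1.141, -0.082], TCP at [0.177, 0.651, 0.231] pointing down, gripper open.
Joint ranges: [-2.59, 2.59], [-0.33, 1.99], [-1.39, 1.29], [0.1, 2.45], [-1.04, 4.18], [0.21, 1.99], [-2.66, 2.66]. Speed limits (rad/s): [2.57, 2.57, 3.14, 3.14, 3.14, 3.14, 3.14].

## Interface

Orientations are given as a unit quaternion [x, y, z, w].
In Python, from station import ctrl gives the robot as it stands.
- The arm moves only by the shell command python3 -m pendant 'ROWS' [FORCE]. ROWS is JSON, one flat list of numbers, 5 for each row, row after row: the gripper's target within -1 to 1 (shut at 1, half-way at 0, fully open at -1), then the shift along the tool's x, y, z in mm, then the turn about the tool's z in rad. In form: [jaw, x, y, z, spin, jaw, x, y, z, spin, ...]. A call has 1 to 5 rows; each row is the pose to reach, as a shift and turn from the pose measured when the call began, along the tool's axes at that moment; what a row does not reach only later rows make up. A row lasts 1/12 s, in which the tool goes at most 41.7 mm and 7.16 degrees, less where a joint would pass 70% of its speed; a pose out of reach is approached as far as the arm can. A call with a gripper value outside its range is refused whole. The fingers move at their own pace and stop on an object; FORCE is the grip in N (left out, the last holds). Time passes only in rows, so rows that repeat a pose let the fingers close. It gives the time, the measured TCP pose, the force and the opening at its end, in the units of the state.
- ctrl.get_obs(): the state, without advancing time (a new reading comes with each control period).
- ctrl.capture(name): name is "side" or "top"; returns a dict with "color" (480x640x3 uint8, red, green, blue), "camera_matrix" (3x3 intrinsics, pixels), "R" (3x3) and "t" (3): a world point X has camera coordinates R X + t. Camera axes: x right, y down, z forward; pixel columns grow to the right and rows downward; lengths in m; the calibration is good to about 2 mm. A picture is of the moment at which its call begins. There is no depth.
- ctrl.sign_off(): hands the job in, once; it reports no verdict.
Trained networks look in a picture, given as the dict that the camera call returned (one of the last four; its "shot" number tells which), for a name from the list of things; names that differ only in an ending like _2 or _b are one class to them, and where a whole thing is asked for, a point or a joint stands for the part that bears it (a point fixed in the world has none). Each returns a list of dicts, best first, with "score" (0 to 1); they miss things now and then, are a little off and sometimes report something else, mostly with a low value. They report only what shows in the picture. A call takes as long as a camera call. They do not tell look-alikes from the thing itself.
- ctrl.search_frame(picture, target): "location" ([column, row] as shares, 0 to 1, of the picture: columns of its width, rows of its height, amid what is visible of it).
- ctrl.tip_of(picture, target): "location" ([column, row] as shares, 0 to 1, of the picture: columns of its width, rows of its height: a listed point, or the origin of a listed thing).
The state is a dict: "clock": time; "joint_positions": joint angles; "dq": joint speeds; "joint_torque": joint torques, N m; "ee_pos": TCP position; "orientation": TCP orientation; "wrist_force": force on the tool from outside, world axes, zero at the start; "ft_torque": the same for the moment, N m; "width": finger opening in m.
Only numpy, scipy, OpenCV 4.12 (cv2) and the standard library are available. Lean on these libraries where they do the work, as an engineer would, in place of code of your own. Each camera call takes 0.05 s, during which the arm holds its last target. There are 200 camera calls.

## Working session

There is one attempt and no reset: what is moved stays moved. The work goes in short steps, Python scripts to look and compute and a shell command to move; the robot and the scene stay as the last step left them, time stands still between calls to the robot, and variables do not carry over. Pictures are saved under pics/ and viewed, about 8 in all and at most 12, crops included, and the job is handed in when it is done.

```bash
mkdir -p pics; ls; cat > h.py <<'E'
import numpy as np, cv2
from station import ctrl
def P(p): return p['camera_matrix']@np.c_[p['R'],p['t']]
def tri(a,ua,b,ub):
    X=cv2.triangulatePoints(P(a),P(b),np.array(ua,float).reshape(2,1),np.array(ub,float).reshape(2,1));return (X[:3]/X[3]).ravel()
def atz(p,u,z=None,ax=2):
    d=p['R'].T@np.linalg.inv(p['camera_matrix'])@np.array([u[0],u[1],1.]);c=-p['R'].T@p['t'];return c+d*(z-c[ax])/d[ax]
def proj(p,X):
    q=P(p)@np.r_[X,1];return q[:2]/q[2]
def px(l): return np.array(l)*[640,480]
E
python3 - <<'E'
from h import *
a=ctrl.capture('side');b=ctrl.capture('top')
for n,p in(('side',a),('top',b)): cv2.imwrite(f'pics/{n}0.png',p['color'][:,:,::-1]); print(n,-p['R'].T@p['t'],p['R'][2])
for n in 'pump wheel_top pusher_face thumb_rest rider syringe clamp_pivot clamp_tab'.split():
    r=[ctrl.tip_of(p,n)[:2] for p in(a,b)]
    for q in r: print(n,[(px(k['location']).round(1),round(k['score'],2)) for k in q])
    if r[0] and r[1]: print('  ->',tri(a,px(r[0][0]['location']),b,px(r[1][0]['location'])).round(4))
o=ctrl.get_obs();print(o)
E
```

```text
pics
side [-0.10576821 -0.92963211  0.76040467] [ 0.4799213   0.73317625 -0.48179678]
top [0.33596872 0.04227002 1.48106344] [ 0.13824737  0.01218552 -0.99032276]
pump [(array([347.3, 288.8]), 0.88)]
pump [(array([370.3, 249.6]), 0.85)]
  -> [ 0.5411 -0.0568  0.0055]
wheel_top [(array([328.8, 244.3]), 0.85)]
wheel_top [(array([322.8, 241.8]), 0.81)]
  -> [0.5579 0.0745 0.0722]
pusher_face [(array([342.3, 258.2]), 0.58)]
pusher_face [(array([350.1, 243.5]), 0.86)]
  -> [ 0.554  -0.      0.0664]
thumb_rest [(array([309.9, 352.4]), 0.54), (array([338.6, 257.8]), 0.46)]
thumb_rest [(array([368.7, 251.5]), 0.64), (array([292.8, 330.7]), 0.61)]
  -> [ 0.5108 -0.0406 -0.2   ]
rider [(array([327.6, 278.1]), 0.38), (array([396.4, 403.3]), 0.19)]
rider [(array([354.6, 244.5]), 0.69)]
  -> [ 0.5377 -0.0029  0.0144]
syringe [(array([358.7, 280.8]), 0.91), (array([339.9, 356.1]), 0.67)]
syringe [(array([436. , 304.3]), 0.9), (array([387.9, 252.4]), 0.72)]
  -> [ 0.4061 -0.2262  0.172 ]
clamp_pivot [(array([369.2, 272.1]), 0.56), (array([257. , 204.2]), 0.44)]
clamp_pivot [(array([396.3, 240.6]), 
[... 186 characters left out ...]
 array([-1.33388067,  0.46858506, -0.04861509,  1.5325085 ,  0.02409395,
        1.14099036, -0.08231809]), 'dq': array([-8.85404945e-04, -3.53885514e-05,  1.01488957e-03,  1.61801388e-03,
        5.37423647e-04,  6.07666687e-04,  2.03303998e-03]), 'joint_torque': array([-5.28801938e-04, -5.10154796e+01, -4.64719848e-02, -2.38020390e+01,
        1.09127568e-02,  9.08019319e-04,  7.21735631e-06]), 'ee_pos': array([0.17726945, 0.65132298, 0.23134137]), 'orientation': array([ 1.32515393e-01,  9.91180946e-01,  4.87624286e-05, -2.04410261e-05]), 'wrist_force': array([-0.06068728, -1.22816908, -0.60074866]), 'ft_torque': array([ 0.00618928,  0.00184573, -0.00196462]), 'width': 0.08555690418934102}
```

View crops.

```bash
python3 - <<'E'
import cv2,numpy as np
a=cv2.imread('pics/side0.png');b=cv2.imread('pics/top0.png')
cv2.imwrite('pics/full.png',np.vstack([cv2.resize(a,(400,300)),cv2.resize(b,(400,300))]))
A=cv2.resize(a[200:350,270:430],None,fx=5,fy=5,interpolation=2)[:,:800];B=cv2.resize(b[200:350,290:450],None,fx=5,fy=5,interpolation=2)
cv2.imwrite('pics/sc.png',cv2.resize(A,(640,600)));cv2.imwrite('pics/tc.png',cv2.resize(B,(640,600)))
E
```

```text
(no output)
```

View pics/full.png

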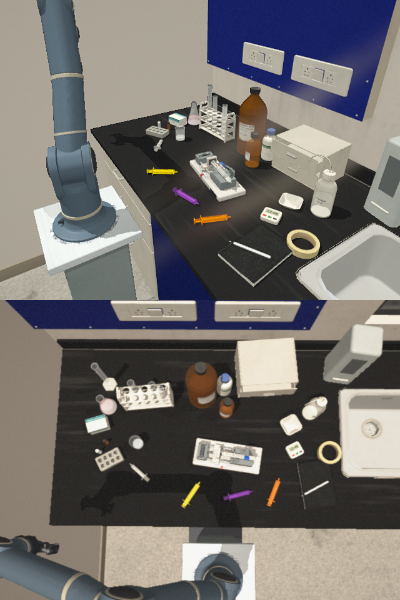

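View pics/sc.png

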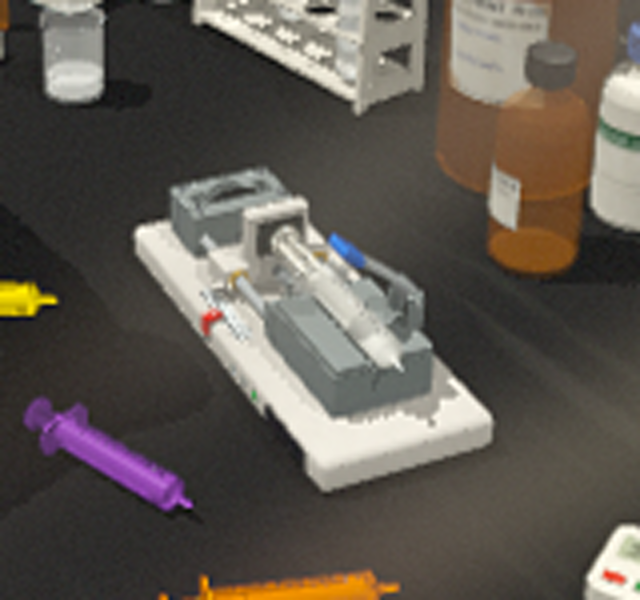

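View pics/tc.png

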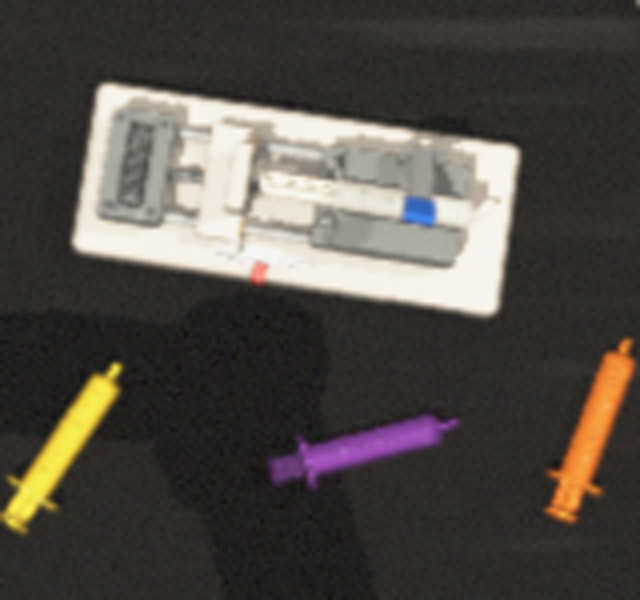

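Crop pixels ÷4 give full pixels. In the top crop, the clear syringe lies on the pump at about (340,190), the blue tab at (420,210), the wheel at (135,165), the red rider at (259,273) and the pusher's face at x≈247. The orange, purple and yellow syringes at (590,430), (365,450) and (60,450) are look-alikes and are ignored. The spare clear syringe is left on the bench. Next I fit the pump frame.

```bash
cat >> h.py <<'E'
def pumpfit(b):
    c=b['color'].astype(int); m=((c.min(2)>120)&(c.max(2)-c.min(2)<70)).astype(np.uint8)
    M=np.zeros_like(m);M[215:285,300:425]=m[215:285,300:425]
    n,l,s,_=cv2.connectedComponentsWithStats(M);k=1+np.argmax(s[1:,4])
    pts=np.argwhere(l==k)[:,::-1]
    W=np.array([atz(b,u,.028)[:2] for u in pts])
    return W,cv2.minAreaRect((W*1000).astype(np.float32))
E
python3 - <<'E'
from h import *
b=ctrl.capture('top');a=ctrl.capture('side')
W,r=pumpfit(b);print(r)
for n in 'wheel_top pusher_face thumb_rest rider clamp_tab'.split():
    for p in (a,b):print(n,[(px(k['location']).round(1),round(k['score'],2)) for k in ctrl.tip_of(p,n)[:2]])
c=b['color'].astype(int);red=(c[:,:,0]-c[:,:,1:].max(2));red[:255]=0;red[290:]=0;red[:,:340]=0;red[:,370:]=0
w=np.clip(red-25,0,None);v,u=np.indices(w.shape);print('red',(w*u).sum()/w.sum(),(w*v).sum()/w.sum(),(w>0).sum())
bl=np.clip(c[:,:,2]-c[:,:,:2].max(2)-20,0,None);bl[:235]=0;bl[270:]=0;bl[:,:375]=0;bl[:,415:]=0;print('blue',(bl*u).sum()/bl.sum(),(bl*v).sum()/bl.sum())
np.savez('m0.npz',a=a['color'],b=b['color'])
E
```

```text
((541.0782470703125, -37.76918029785156), (302.0252685546875, 122.54650115966797), 81.69728088378906)
wheel_top [(array([326.1, 241.8]), 0.57)]
wheel_top [(array([352. , 245.6]), 0.57), (array([323.5, 240.2]), 0.55)]
pusher_face [(array([348. , 284.4]), 0.65), (array([339.7, 256.7]), 0.6)]
pusher_face [(array([354.4, 246.4]), 0.86)]
thumb_rest [(array([233.3, 272.7]), 0.62), (array([339.6, 260. ]), 0.58)]
thumb_rest [(array([355.1, 318.6]), 0.62), (array([430.3, 325.9]), 0.62)]
rider [(array([394.9, 400.7]), 0.63), (array([325.8, 278.5]), 0.48)]
rider [(array([355.6, 244.4]), 0.75)]
clamp_tab [(array([355.1, 262.8]), 0.55)]
clamp_tab [(array([464.3, 201.3]), 0.62), (array([391.9, 250.1]), 0.53)]
red 354.2216748768473 268.0024630541872 28
blue 394.4424263193969 252.5267306374229
```

```bash
cat >> h.py <<'E'
yh=np.array([np.cos(np.radians(81.7)),np.sin(np.radians(81.7)),0]);xh=np.array([yh[1],-yh[0],0])
O=np.array([.5411,-.0378,0])-.016*yh
def pf(X): return np.array([xh@(X-O),yh@(X-O),X[2]])*1000
def fp(q): q=np.array(q)/1000.; return O+q[0]*xh+q[1]*yh+[0,0,q[2]]
def rect(p,z,sc=4,x=(-75,75),y=(-145,175)): # columns: pump y descending, rows: x descending; sc px per mm
    q=np.array([[x[1],y[1]],[x[1],y[0]],[x[0],y[0]],[x[0],y[1]]],float)
    src=np.float32([proj(p,fp([i,j,z])) for i,j in q]);dst=np.float32([[(y[1]-j)*sc,(x[1]-i)*sc] for i,j in q])
    return cv2.warpPerspective(p['color'],cv2.getPerspectiveTransform(src,dst),(int((y[1]-y[0])*sc),int((x[1]-x[0])*sc)),flags=cv2.INTER_CUBIC)
E
python3 - <<'E'
from h import *
b=ctrl.capture('top');a=ctrl.capture('side')
print('wheel',pf(atz(b,(324.5,241),.062)),pf(atz(b,(323.3,241),.069)), 'rider',pf(atz(b,(354.2,268),.03)))
for z in(.12,.127,.135):print('tab',pf(atz(b,(394.4,252.5),z)))
tx,ty=(.5219,-.1127);print('tabtri',pf(np.array([.5219,-.1127,.1208])),'wheeltri',pf(np.array([.5579,.0745,.0722])),pf(np.array([.554,0,.0664])))
t=cv2.resize(rect(b,62,2.4),None,fx=1,fy=1);s=rect(a,62,2.4)
im=np.vstack([t[:,:,::-1][:300],s[:,:,::-1][:300]])
for k in range(-140,175,10):
    c=int((175-k)*2.4);cv2.line(im,(c,0),(c,4 if k%50 else 12),(0,255,255),1);cv2.line(im,(c,355),(c,360+(4 if k%50 else 12)),(0,255,255),1)
for x in range(-70,75,10):
    for o in(0,360):r=o+int((75-x)*2.4);cv2.line(im,(0,r),(5 if x else 15,r),(0,255,0),1)
cv2.imwrite('pics/rect.png',im[:600]);print(im.shape)
E
```

```text
wheel [  0.92996238 127.2830883   62.        ] [ -0.64519324 130.23971622  69.        ] rider [-56.94527713  34.2854226   30.        ]
tab [ -9.57319626 -62.3402449  120.        ]
tab [-10.62735484 -61.6821438  127.        ]
tab [-11.8321075  -60.93002826 135.        ]
tabtri [ -8.1866157  -60.88712066 120.8       ] wheeltri [  0.41283188 129.54893029  72.2       ] [ 7.30821828 55.26626982 66.4       ]
(600, 768, 3)
```

View pics/rect.png

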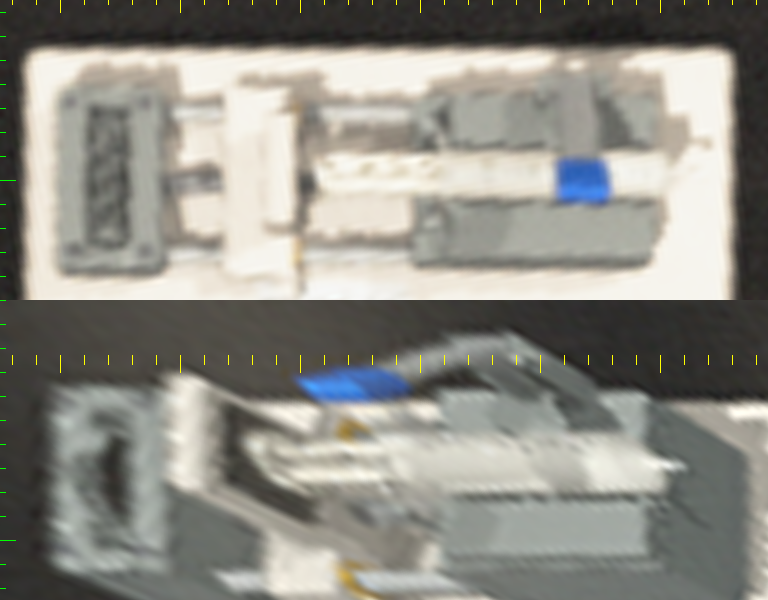

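```bash
cat >> h.py <<'E'
from scipy.spatial.transform import Rotation as Ro
def to(*goals):
    o=ctrl.get_obs();R=Ro.from_quat(o['orientation']).as_matrix();p=np.array(o['ee_pos'])
    G=np.c_[-xh,yh,[0,0,-1]]; s=Ro.from_matrix(R.T@G).as_rotvec()
    print('t',round(o['clock'],2),'pump',pf(p).round(1),'F',np.round(o['wrist_force'],1),'w',round(o['width'],3),'rot',s.round(3))
    for g in goals: print(g,(R.T@(fp(g)-p)*1000).round(1))
E
python3 - <<'E'
from h import *
print(pf(np.array([.50,.30,.23])))
to([0,330,230],[-14,-61.5,170])
E
```

```text
[-89.43303463 344.32877169 230.        ]
t 1.6 pump [-459.5  645.4  231.3] F [-0.   0.9  0.2] w 0.085 rot [ 0.    -0.    -0.121]
[0, 330, 230] [-494.2 -257.6    1.3]
[-14, -61.5, 170] [-527.5 -648.    61.3]
```

```bash
python3 -m pendant '[1,-185,-96,0,-0.12,1,-185,-96,0,-0.12,1,-185,-96,0,-0.12,1,-185,-96,0,-0.12,1,-185,-96,0,-0.12]'; python3 -c "
from h import *
to([-40,330,230],[-14,-61.5,170])"
```

```text
clock: 2.02
ee_pos: [0.3317, 0.5087, 0.2315]
orientation: [0.073, 0.997, 0.0, 0.0]
wrist_force: [0.0, -0.9, -0.3]
width: 0.0257
t 2.02 pump [-286.1  526.5  231.5] F [ 0.  -0.9 -0.3] w 0.026 rot [ 0.     0.    -0.001]
[-40, 330, 230] [-246.2 -196.4    1.5]
[-14, -61.5, 170] [-272.4 -587.9   61.3]
```

```bash
python3 -m pendant '[1,-246,-196,0,0,1,-246,-196,0,0,1,-246,-196,0,0,1,-246,-196,0,0,1,-246,-196,0,0]'; python3 -m pendant '[1,-110,-360,0,0,1,-110,-360,0,0,1,-110,-360,0,0,1,-110,-360,0,0,1,-110,-360,0,0]'; python3 -c "
from h import *
to([-14,-61.5,170])"
```

```text
clock: 2.43
ee_pos: [0.474, 0.3564, 0.2318]
orientation: [0.073, 0.997, 0.001, 0.0]
wrist_force: [0.7, 0.6, -0.5]
width: 0.0
clock: 2.85
ee_pos: [0.5047, 0.1502, 0.2317]
orientation: [0.073, 0.997, 0.001, 0.001]
wrist_force: [1.4, 0.8, -0.9]
width: 0.0004
t 2.85 pump [-63.1 196.8 231.7] F [ 1.4  0.8 -0.9] w 0.0 rot [ 0.001  0.001 -0.   ]
[-14, -61.5, 170] [ -49.2 -258.3   61.4]
```

```bash
python3 -m pendant '[1,-49,-258,0,0,1,-49,-258,0,0,1,-49,-258,0,0,1,-49,-258,0,0,1,-49,-258,0,0]'; python3 -m pendant '[1,-10,-54,30,0,1,-10,-54,60,0,1,-10,-54,60,0,1,-10,-54,60,0]'; python3 - <<'E'
from h import *
a=ctrl.capture('side');b=ctrl.capture('top')
cv2.imwrite('pics/tab.png',np.hstack([cv2.resize(p['color'][r:r+100,c:c+80,::-1],None,fx=5,fy=5,interpolation=2) for p,r,c in((a,200,310),(b,200,350))]))
to([-14,-61.5,138],[-14,-61.5,130])
E
```

```text
clock: 3.27
ee_pos: [0.5133, -0.0579, 0.2319]
orientation: [0.072, 0.997, 0.001, 0.001]
wrist_force: [0.8, 0.5, -0.5]
width: 0.0003
clock: 3.6
ee_pos: [0.5138, -0.1138, 0.17]
orientation: [0.074, 0.997, 0.001, -0.001]
wrist_force: [0.4, 1.8, 0.0]
width: -0.0001
t 3.7 pump [-13.8 -60.6 172.5] F [-0.3  0.1 -0.3] w -0.0 rot [0.003 0.003 0.001]
[-14, -61.5, 138] [ 0.3 -1.  34.5]
[-14, -61.5, 130] [ 0.3 -1.  42.5]
```

View pics/tab.png

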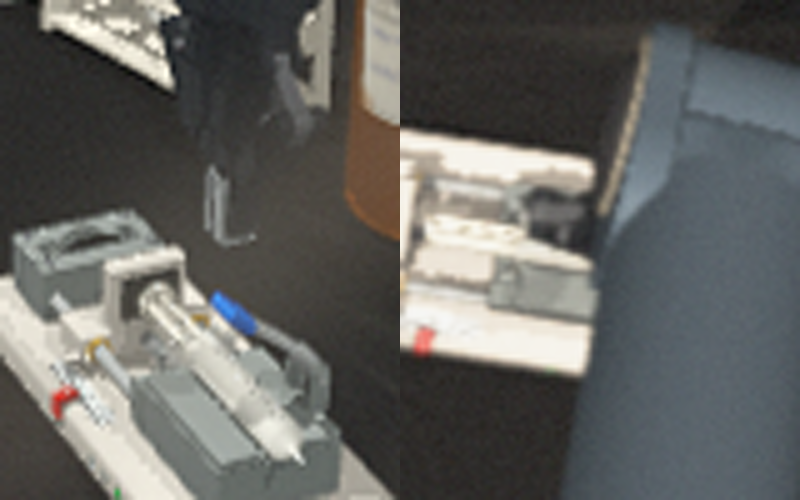

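The side crop shows the shut fingertip at (230,240), directly above the blue tab at (232,310). I'll descend and then follow the arc.

```bash
python3 -m pendant '[1,0,-1,20,0,1,0,-1,34,0,1,0,-1,38,0,1,0,-1,41,0,1,0,-1,41,0]'; python3 -c "
from h import *
to([-18.5,-61.5,123],[-23,-61.5,116],[-26,-61.5,109],[-28,-61.5,103],[-31,-61.5,88])"
```

```text
clock: 4.12
ee_pos: [0.517, -0.1114, 0.1323]
orientation: [0.071, 0.997, 0.001, 0.002]
wrist_force: [-0.8, -0.4, 0.3]
width: 0.0
t 4.12 pump [-13.2 -60.3 132.3] F [-0.8 -0.4  0.3] w 0.0 rot [0.003 0.004 0.003]
[-18.5, -61.5, 123] [ 5.3 -1.2  9.3]
[-23, -61.5, 116] [ 9.9 -1.2 16.3]
[-26, -61.5, 109] [12.9 -1.2 23.3]
[-28, -61.5, 103] [14.9 -1.2 29.3]
[-31, -61.5, 88] [18.  -1.3 44.2]
```

```bash
python3 -m pendant '[1,2,-1,4,0,1,5,-1,9,0,1,7,-1,13,0,1,10,-1,17,0,1,10,-1,17,0]'; python3 -c "
from h import *
to([-26,-61.5,109],[-28,-61.5,103],[-30,-61.5,96],[-31,-61.5,88])"
```

```text
clock: 4.53
ee_pos: [0.506, -0.1108, 0.1145]
orientation: [0.071, 0.997, 0.001, 0.002]
wrist_force: [-0.5, 0.2, -0.0]
width: -0.0001
t 4.53 pump [-24.2 -61.3 114.5] F [-0.5  0.2 -0. ] w -0.0 rot [0.003 0.003 0.003]
[-26, -61.5, 109] [ 1.9 -0.2  5.4]
[-28, -61.5, 103] [ 3.9 -0.2 11.4]
[-30, -61.5, 96] [ 5.9 -0.2 18.4]
[-31, -61.5, 88] [ 6.9 -0.2 26.4]
```

```bash
python3 -m pendant '[1,1,0,3,0,1,2,0,6,0,1,3,0,9,0,1,4,0,11,0,1,4,0,11,0]'; cat >> h.py <<'E'
def blue(p):
    c=p['color'].astype(int);w=np.clip(c[:,:,2]-c[:,:,:2].max(2)-40,0,None);w[:225]=0;w[320:]=0;w[:,:310]=0;w[:,420:]=0
    v,u=np.indices(w.shape);return (w*u).sum()/max(w.sum(),1),(w*v).sum()/max(w.sum(),1),(w>0).sum()
E
python3 -c "
from h import *
to([-30,-61.5,96],[-31,-61.5,88])
a=ctrl.capture('side');print(blue(a))
for t in (.65,.4,.2,0):print(t,proj(a,fp([33-60*np.cos(t)+7*np.sin(t),-61.5,83+60*np.sin(t)+7*np.cos(t)])))
cv2.imwrite('pics/t2.png',cv2.resize(a['color'][200:320,290:410,::-1],(480,480)))"
```

```text
clock: 4.95
ee_pos: [0.5017, -0.1103, 0.1029]
orientation: [0.071, 0.997, 0.001, 0.001]
wrist_force: [-0.7, 0.2, 0.2]
width: 0.0002
t 4.95 pump [-28.5 -61.4 102.9] F [-0.7  0.2  0.2] w 0.0 rot [0.003 0.002 0.003]
[-30, -61.5, 96] [ 1.5 -0.1  6.9]
[-31, -61.5, 88] [ 2.5 -0.1 14.9]
(np.float64(350.91033434650456), np.float64(274.0866261398176), np.int64(25))
0.65 [356.0709158  262.27623619]
0.4 [352.61268335 267.23913837]
0.2 [350.68160897 271.45905494]
0 [349.57827928 275.70362906]
```

View pics/t2.png

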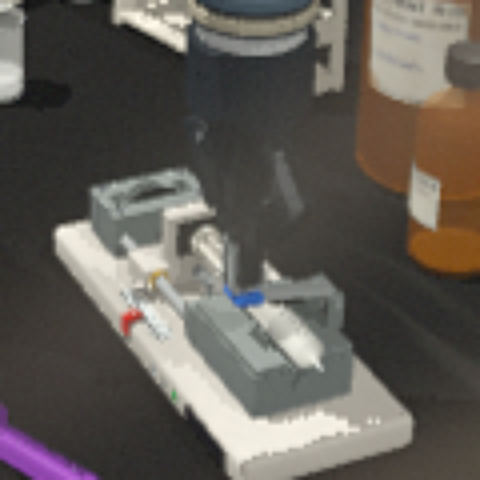

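The tab at (245,298) is under the fingertip and is going down with it. I'll press it to the stop.

```bash
python3 -m pendant '[1,1,0,4,0,1,2,0,7,0,1,2,0,10,0,1,2,0,13,0,1,2,0,15,0]';python3 -m pendant '[1,0,0,2,0,1,0,0,3,0,1,0,0,3,0]'; python3 -c "
from h import *
to([-31,-61.5,88])"
```

```text
clock: 5.42
ee_pos: [0.4996, -0.11, 0.0894]
orientation: [0.071, 0.997, 0.002, 0.0]
wrist_force: [-10.0, 1.8, 30.6]
width: -0.0004
clock: 5.67
ee_pos: [0.4996, -0.11, 0.0894]
orientation: [0.071, 0.997, 0.003, 0.0]
wrist_force: [-9.4, 2.1, 29.2]
width: 0.0002
t 5.67 pump [-30.6 -61.4  89.4] F [-9.4  2.1 29.2] w 0.0 rot [0.005 0.    0.002]
[-31, -61.5, 88] [ 0.4 -0.1  1.4]
```

The stop is reached (z 89.4, 29 N). Lift and go to the wheel, starting on its far side.

```bash
python3 -m pendant '[1,0,0,-20,0,1,0,0,-45,0,1,0,0,-50,0]';python3 -m pendant '[1,-44,192,0,0,1,-44,192,0,0,1,-44,192,0,0,1,-44,192,0,0,1,-44,192,0,0]'; python3 -c "
from h import *
to([13,130,75],[13,130,69])
a=ctrl.capture('side');b=ctrl.capture('top');print(blue(a),proj(a,fp([-27,-61.5,90])))
print(blue(b),proj(b,fp([-27,-61.5,90])))"
```

```text
clock: 5.92
ee_pos: [0.5018, -0.1109, 0.1426]
orientation: [0.071, 0.997, 0.003, 0.003]
wrist_force: [0.8, 0.2, 0.6]
width: -0.0001
clock: 6.33
ee_pos: [0.5732, 0.0773, 0.1433]
orientation: [0.07, 0.998, 0.003, 0.003]
wrist_force: [1.1, -0.0, 0.5]
width: 0.0003
t 6.33 pump [ 15.2 134.6 143.3] F [ 1.1 -0.   0.5] w 0.0 rot [0.007 0.006 0.006]
[13, 130, 75] [ 2.6 -5.  68.3]
[13, 130, 69] [ 2.7 -5.1 74.3]
(np.float64(350.2112676056338), np.float64(276.84225352112674), np.int64(43)) [349.57827928 275.70362906]
(np.float64(392.1344537815126), np.float64(260.0840336134454), np.int64(48)) [391.91157835 260.27305216]
```

```bash
python3 -m pendant '[1,3,-5,35,0,1,3,-5,65,0,1,3,-5,71,0,1,3,-5,71,0,1,3,-5,71,0]'; python3 -c "
from h import *
to([13,130,69],[-14,130,69])"
```

```text
clock: 6.85
ee_pos: [0.5706, 0.0757, 0.0719]
orientation: [0.067, 0.998, 0.004, 0.003]
wrist_force: [-0.6, -0.6, -0.3]
width: -0.0001
t 6.85 pump [ 12.9 132.6  71.9] F [-0.6 -0.6 -0.3] w -0.0 rot [0.008 0.006 0.011]
[13, 130, 69] [-0.1 -2.6  2.8]
[-14, 130, 69] [26.9 -2.3  2.7]
```

```bash
python3 -m pendant '[1,0,-2,2,0,1,0,-2,3,0,1,0,-2,3.5,0,1,0,-2,3.5,0]'; python3 -c "
from h import *
to([13,130,69],[-14,130,69])"
```

```text
clock: 7.18
ee_pos: [0.5705, 0.0736, 0.0687]
orientation: [0.067, 0.998, 0.004, 0.003]
wrist_force: [0.8, -0.5, -0.4]
width: 0.0004
t 7.18 pump [ 13.  130.4  68.7] F [ 0.8 -0.5 -0.4] w 0.0 rot [0.008 0.006 0.011]
[13, 130, 69] [-0.  -0.4 -0.3]
[-14, 130, 69] [27.  -0.1 -0.5]
```

```bash
python3 -m pendant '[1,0,0,0.5,0,1,0,0,1,0,1,0,0,1.2,0]'
```

```text
clock: 7.43
ee_pos: [0.5708, 0.0736, 0.068]
orientation: [0.067, 0.998, 0.004, 0.004]
wrist_force: [-0.6, 0.5, 3.6]
width: -0.0
```

```bash
python3 -m pendant '[1,0,0,0.5,0,1,0,0,1,0,1,0,0,1.0,0]'
```

```text
clock: 7.68
ee_pos: [0.5718, 0.0734, 0.0677]
orientation: [0.067, 0.998, 0.004, 0.005]
wrist_force: [-0.1, -1.4, 5.1]
width: 0.0001
```

```bash
python3 -m pendant '[1,7,0,0.3,0,1,14,0,0,0,1,20,0,0,0]'; python3 -c "
from h import *
to([-14,130,69])"
```

```text
clock: 7.93
ee_pos: [0.5536, 0.0761, 0.0687]
orientation: [0.067, 0.998, 0.005, 0.007]
wrist_force: [1.5, -1.4, 6.5]
width: 0.0001
t 7.93 pump [ -4.1 130.5  68.7] F [ 1.5 -1.4  6.5] w 0.0 rot [0.01  0.014 0.011]
[-14, 130, 69] [ 9.9 -0.4 -0.4]
```

```bash
python3 -m pendant '[1,5,0,0.7,0,1,9,0,0.8,0,1,12,0,1.2,0]'; python3 - <<'E'
from h import *
to([-14,130,69])
a=ctrl.capture('side');b=ctrl.capture('top');z=np.load('m0.npz')
A0=dict(a,color=z['a']);B0=dict(b,color=z['b'])
cr=lambda p,r,c:cv2.resize(p['color'][r:r+60,c:c+80,::-1],None,fx=5,fy=5,interpolation=2)
cv2.imwrite('pics/st1.png',np.vstack([np.hstack([cr(A0,230,305),cr(a,230,305)]),np.hstack([cr(B0,222,315),cr(b,222,315)])]))
E
```

```text
clock: 8.18
ee_pos: [0.5416, 0.0779, 0.0675]
orientation: [0.067, 0.998, 0.005, 0.007]
wrist_force: [1.1, -0.6, 2.7]
width: 0.0001
t 8.18 pump [-16.3 130.6  67.5] F [ 1.1 -0.6  2.7] w 0.0 rot [0.01  0.014 0.011]
[-14, 130, 69] [-2.3 -0.6 -1.4]
```

View pics/st1.png

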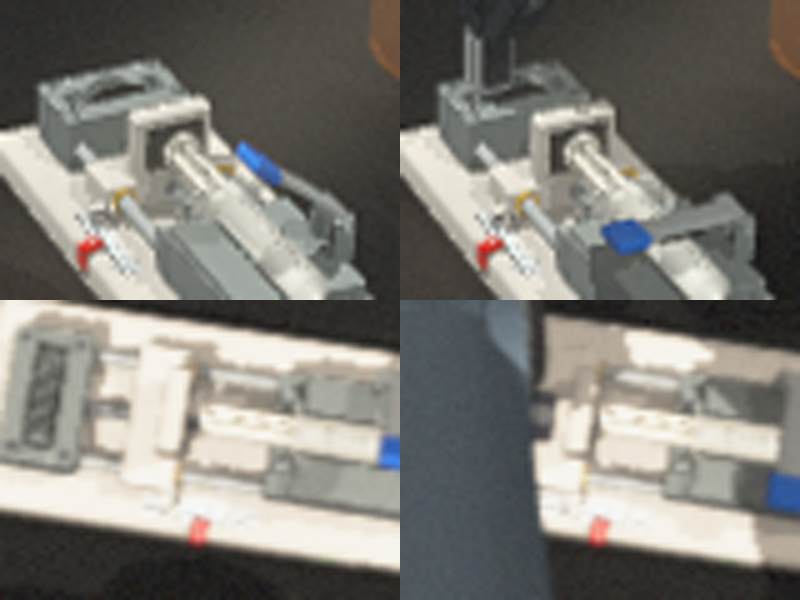

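The clamp is down, the barrel has not moved, and the pusher moved about 1 px to the right. Lift and return, then measure the pusher edge sub-pixel in the top camera, which is nearly overhead so parallax is small.

```bash
python3 -m pendant '[1,0,0,-6,0,1,-14,0,-6,0,1,-30,0,-6,0,1,-30,0,-5,0]'; cat >> h.py <<'E'
def edges(p,z=85,show=True):
    sc=8;r=rect(p,z,sc,(-45,45),(20,75)).astype(float);L=[]
    for x0,x1 in((-40,-30),(-34,-22),(12,22),(18,30),(26,36)):
        band=r[int((45-x1)*sc):int((45-x0)*sc)].mean((0,2));g=np.gradient(cv2.GaussianBlur(band.reshape(1,-1),(0,0),6).ravel())
        k=[i for i in range(2,len(g)-2) if abs(g[i])>.35 and abs(g[i])>=abs(g[i-2:i+3]).max()]
        L.append(((x0,x1),[(round(75-i/sc,1),round(g[i],1)) for i in k]))
    for l in L: print(l)
def red(p,z=.03):
    c=p['color'].astype(int);w=np.clip(c[:,:,0]-c[:,:,1:].max(2)-25,0,None);w[:255]=0;w[285:]=0;w[:,:315]=0;w[:,370:]=0
    v,u=np.indices(w.shape);q=((w*u).sum()/w.sum(),(w*v).sum()/w.sum());return q,pf(atz(p,q,z)).round(2)
E
python3 - <<'E'
from h import *
to([13,130,69])
a=ctrl.capture('side');b=ctrl.capture('top');z=np.load('m0.npz')
B0=dict(b,color=z['b']);A0=dict(a,color=z['a'])
print(red(b),red(B0),'side',red(a)[0],'tri',pf(tri(a,red(a)[0],b,red(b)[0])))
edges(B0);print();edges(b)
E
```

```text
clock: 8.62
ee_pos: [0.5729, 0.0736, 0.0729]
orientation: [0.067, 0.998, 0.005, 0.008]
wrist_force: [1.0, 0.0, 0.6]
width: 0.0004
t 8.62 pump [ 15.4 130.8  72.9] F [1.  0.  0.6] w 0.0 rot [0.01  0.015 0.01 ]
[13, 130, 69] [ 2.5 -0.9  3.8]
((np.float64(354.2207468879668), np.float64(268.02406639004147)), array([-57.  ,  34.22,  30.  ])) ((np.float64(354.2216748768473), np.float64(268.0024630541872)), array([-56.94,  34.22,  30.  ])) side (np.float64(322.0927467300832), np.float64(279.2538644470868)) tri [-57.27455549  34.33817229  28.89971186]
((-40, -30), [(52.8, np.float64(-2.1)), (48.0, np.float64(1.0))])
((-34, -22), [(52.8, np.float64(-1.6)), (47.8, np.float64(0.9)), (40.4, np.float64(0.4)), (35.2, np.float64(-0.5))])
((12, 22), [(52.4, np.float64(-3.2)), (46.8, np.float64(0.5)), (38.9, np.float64(1.6)), (33.6, np.float64(-1.1))])
((18, 30), [(57.2, np.float64(-0.9)), (52.2, np.float64(-1.7)), (41.6, np.float64(1.4))])
((26, 36), [(55.8, np.float64(-1.6)), (41.9, np.float64(0.7)), (39.5, np.float64(0.7)), (29.2, np.float64(0.6)), (24.0, np.float64(-0.6))])

((-40, -30), [(66.2, np.float64(4.5)), (49.1, np.float64(-1.3)), (44.2, np.float64(0.4))])
((-34, -22), [(67.4, np.float64(4.1)), (60.9, np.float64(-0.4)), (49.1, np.float64(-1.4)), (42.0, np.float64(0.8)), (35.2, np.float64(-0.5))])
((12, 22), [(69.0, np.float64(3.4)), (62.9, np.float64(-0.4)), (48.0, np.float64(-3.0)), (43.1, np.float64(0.4)), (39.9, np.float64(0.6))])
((18, 30), [(68.9, np.float64(3.7)), (54.9, np.float64(-0.7)), (48.6, np.float64(-1.9)), (37.9, np.float64(0.9)), (29.6, np.float64(0.4))])
((26, 36), [(68.4, np.float64(3.1)), (52.2, np.float64(-1.6)), (33.2, np.float64(1.0)), (24.1, np.float64(-0.6))])
```

Stroke 1 moved the pusher edge from y 52.5 to 48.7, which is about 1 rad. The rider's line is at y 34.3. Next stroke.

```bash
python3 -m pendant '[1,2,-1,3,0,1,2,-1,5,0,1,2,-1,5.5,0,1,2,-1,5.5,0]'; python3 -m pendant '[1,7,0,0.3,0,1,14,0,0,0,1,20,0,0,0]';python3 -m pendant '[1,5,0,0.7,0,1,10,0,1,0,1,10,0,1,0]';python3 -m pendant '[1,0,0,-6,0,1,-14,0,-6,0,1,-30,0,-6,0,1,-30,0,-6,0]'; python3 - <<'E'
from h import *
to([13,130,69])
b=ctrl.capture('top');edges(b)
E
```

```text
clock: 9.05
ee_pos: [0.569, 0.0732, 0.0681]
orientation: [0.067, 0.998, 0.005, 0.007]
wrist_force: [0.6, -0.2, 10.1]
width: 0.0004
clock: 9.3
ee_pos: [0.5491, 0.076, 0.0686]
orientation: [0.067, 0.998, 0.005, 0.008]
wrist_force: [1.9, -0.3, 5.9]
width: -0.0
clock: 9.55
ee_pos: [0.5361, 0.0776, 0.0665]
orientation: [0.067, 0.998, 0.005, 0.006]
wrist_force: [-0.4, 0.4, -0.6]
width: -0.0
clock: 9.88
ee_pos: [0.5684, 0.0731, 0.0734]
orientation: [0.067, 0.998, 0.005, 0.008]
wrist_force: [0.8, -0.6, 0.2]
width: -0.0003
t 9.88 pump [ 11.  129.7  73.4] F [ 0.8 -0.6  0.2] w -0.0 rot [0.011 0.015 0.011]
[13, 130, 69] [-1.9  0.2  4.4]
((-40, -30), [(65.2, np.float64(3.7)), (46.4, np.float64(-1.3))])
((-34, -22), [(67.2, np.float64(3.9)), (57.5, np.float64(-0.5)), (46.5, np.float64(-1.5)), (40.9, np.float64(1.1)), (35.0, np.float64(-0.6))])
((12, 22), [(67.9, np.float64(3.8)), (45.2, np.float64(-3.0)), (40.5, np.float64(0.6)), (32.5, np.float64(0.5))])
((18, 30), [(67.6, np.float64(3.8)), (46.1, np.float64(-1.9)), (33.4, np.float64(1.4))])
((26, 36), [(67.9, np.float64(3.8)), (49.2, np.float64(-1.8)), (33.1, np.float64(1.1)), (24.0, np.float64(-0.5))])
```

```bash
python3 -m pendant '[1,-3,0,3,0,1,-3,0,5,0,1,-3,0,6,0,1,-3,0,6,0]'; python3 -m pendant '[1,7,0,0.3,0,1,14,0,0,0,1,20,0,0,0]';python3 -m pendant '[1,5,0,0.7,0,1,10,0,1,0,1,10,0,1,0]';python3 -m pendant '[1,0,0,-6,0,1,-14,0,-6,0,1,-31,0,-6,0,1,-31,0,-6,0]'; python3 - <<'E'
from h import *
to([14,130,69])
b=ctrl.capture('top');edges(b)
E
```

```text
clock: 10.27
ee_pos: [0.5707, 0.0727, 0.0679]
orientation: [0.067, 0.998, 0.005, 0.008]
wrist_force: [2.2, -0.7, 6.1]
width: 0.0
clock: 10.52
ee_pos: [0.5518, 0.0755, 0.0687]
orientation: [0.067, 0.998, 0.005, 0.009]
wrist_force: [1.0, -0.8, 6.3]
width: 0.0
clock: 10.77
ee_pos: [0.5395, 0.0771, 0.0669]
orientation: [0.067, 0.998, 0.005, 0.008]
wrist_force: [-0.6, -1.0, 0.7]
width: -0.0003
clock: 11.1
ee_pos: [0.5728, 0.0725, 0.0738]
orientation: [0.067, 0.998, 0.005, 0.009]
wrist_force: [0.6, -0.0, 0.3]
width: -0.0001
t 11.1 pump [ 15.5 129.7  73.8] F [ 0.6 -0.   0.3] w -0.0 rot [0.011 0.017 0.01 ]
[14, 130, 69] [1.6 0.3 4.7]
((-40, -30), [(63.6, np.float64(4.5)), (42.8, np.float64(-1.4)), (37.1, np.float64(0.4))])
((-34, -22), [(65.4, np.float64(3.4)), (55.2, np.float64(-0.4)), (43.4, np.float64(-1.3)), (37.8, np.float64(0.5))])
((12, 22), [(68.2, np.float64(2.4)), (57.4, np.float64(-0.5)), (42.2, np.float64(-2.8)), (32.0, np.float64(0.4)), (29.9, np.float64(0.4))])
((18, 30), [(67.6, np.float64(4.3)), (43.1, np.float64(-1.7)), (33.2, np.float64(1.3))])
((26, 36), [(67.8, np.float64(3.3)), (46.8, np.float64(-1.5)), (30.1, np.float64(1.0)), (23.9, np.float64(-0.4))])
```

```bash
python3 -m pendant '[1,1,0,3,0,1,1,0,5,0,1,1,0,6,0,1,1,0,6,0]'; python3 -m pendant '[1,7,0,0.3,0,1,14,0,0,0,1,20,0,0,0]';python3 -m pendant '[1,5,0,0.7,0,1,10,0,1,0,1,10,0,1,0]';python3 -m pendant '[1,0,0,-6,0,1,-14,0,-6,0,1,-31,0,-6,0,1,-31,0,-6,0]'; python3 - <<'E'
from h import *
to([14,130,69])
b=ctrl.capture('top');edges(b);a=ctrl.capture('side')
np.savez('m4.npz',a=a['color'],b=b['color'])
t=rect(b,70,10,(-65,40),(5,65));cv2.imwrite('pics/t4.png',np.hstack([cv2.resize(t[:,:,::-1],(343,600)),cv2.resize(a['color'][245:305,305:350,::-1],(450,600),interpolation=2)]))
E
```

```text
clock: 11.48
ee_pos: [0.5703, 0.0726, 0.068]
orientation: [0.067, 0.998, 0.005, 0.009]
wrist_force: [1.1, -0.5, 4.3]
width: 0.0002
clock: 11.73
ee_pos: [0.551, 0.0755, 0.0687]
orientation: [0.067, 0.998, 0.005, 0.01]
wrist_force: [0.9, -0.1, 5.1]
width: 0.0001
clock: 11.98
ee_pos: [0.5383, 0.0771, 0.0667]
orientation: [0.067, 0.998, 0.005, 0.008]
wrist_force: [-0.8, 0.0, -0.9]
width: 0.0
clock: 12.32
ee_pos: [0.5716, 0.0725, 0.0736]
orientation: [0.067, 0.998, 0.005, 0.009]
wrist_force: [0.2, -0.0, 0.0]
width: -0.0002
t 12.32 pump [ 14.3 129.6  73.6] F [ 0.2 -0.   0. ] w -0.0 rot [0.011 0.018 0.01 ]
[14, 130, 69] [0.4 0.4 4.6]
((-40, -30), [(63.9, np.float64(3.9)), (39.5, np.float64(-1.4)), (34.2, np.float64(0.4))])
((-34, -22), [(66.0, np.float64(3.2)), (51.9, np.float64(-0.5)), (39.2, np.float64(-1.5)), (33.4, np.float64(0.5))])
((12, 22), [(73.8, np.float64(0.4)), (67.5, np.float64(3.4)), (39.0, np.float64(-3.1)), (28.5, np.float64(0.6)), (23.6, np.float64(0.4))])
((18, 30), [(67.4, np.float64(4.3)), (43.8, np.float64(-0.9)), (39.1, np.float64(-1.7)), (28.1, np.float64(1.5))])
((26, 36), [(73.9, np.float64(0.4)), (67.5, np.float64(3.2)), (41.9, np.float64(-1.4)), (27.6, np.float64(1.6))])
```

View pics/t4.png

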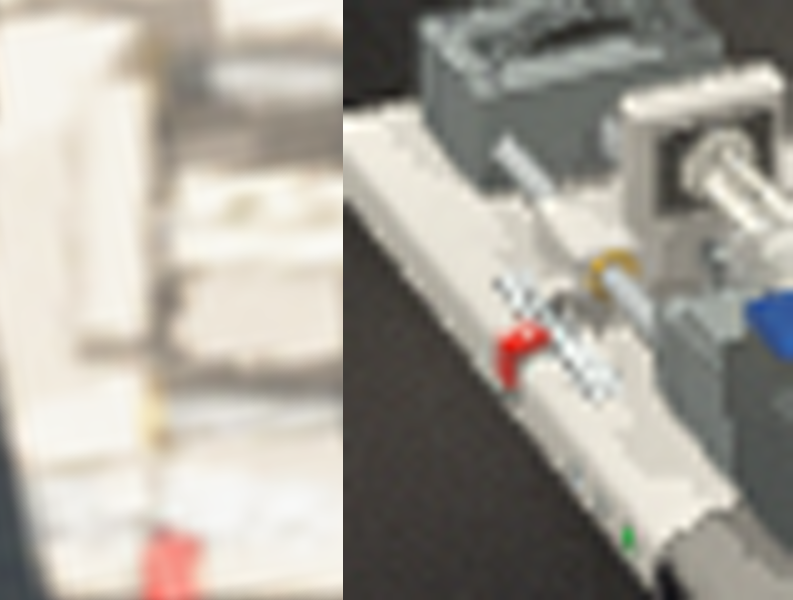

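```bash
python3 - <<'E'
from h import *
T=[];S=[]
for i in range(5):
    b=ctrl.capture('top');T.append(b['color'].astype(float));a=ctrl.capture('side');S.append(a['color'].astype(float))
T=np.mean(T,0);S=np.mean(S,0);np.savez('avg4.npz',T=T,S=S)
z=np.load('m0.npz')
up=lambda im,p,x,y,zz,sc=8:rect(dict(p,color=im.astype(np.float32)),zz,sc,x,y)
V=[]
for p,c,c0 in((b,T,z['b']),(a,S,z['a'])):
    n=up(c,p,(-64,-20),(10,65),32);o=up(c0,p,(-64,-20),(10,65),32)
    V.append(np.vstack([n,o]))
im=np.clip(np.hstack(V),0,255)[:,:,::-1]
im=np.clip((im-60)*1.4,0,255)
for k in range(10,66,5):
    for o in(0,440): c=o+int((65-k)*8);cv2.line(im,(c,0),(c,8),(0,0,255) if k%10 else (255,0,0),2);cv2.line(im,(c,352),(c,360),(0,0,255),2)
cv2.imwrite('pics/pt.png',cv2.resize(im,(800,600)));print(im.shape)
E
```

```text
(704, 880, 3)[ WARN:0@16.985] global loadsave.cpp:1063 imwrite_ Unsupported depth image for selected encoder is fallbacked to CV_8U.
```

View pics/pt.png

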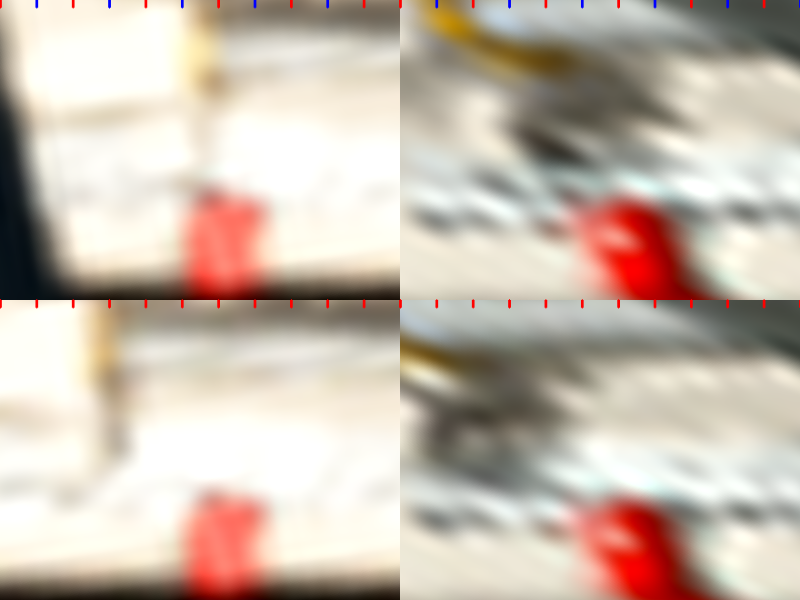

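```bash
python3 - <<'E'
from h import *
z=np.load('m0.npz');v=np.load('avg4.npz');b=ctrl.capture('top')
sc=4
R=lambda im:rect(dict(b,color=im.astype(np.float32)),36,sc,(-64,0),(25,60)).mean(2)
n=R(v['T']);o=R(z['b'])
print('y   ',*range(59,25,-1))
for x0,x1 in((-34,-28),(-38,-34),(-42,-38),(-46,-42),(-50,-46),(-54,-50)):
    for nm,i in(('now',n),('old',o)):
        q=i[int(-x1*sc):int(-x0*sc)].mean(0).reshape(-1,sc).mean(1);print((x0,x1),nm,q.astype(int).tolist())
E
```

```text
y    59 58 57 56 55 54 53 52 51 50 49 48 47 46 45 44 43 42 41 40 39 38 37 36 35 34 33 32 31 30 29 28 27 26
(-34, -28) now [242, 243, 244, 243, 243, 243, 243, 243, 243, 243, 243, 243, 243, 243, 243, 243, 243, 242, 239, 233, 225, 215, 204, 195, 191, 194, 200, 206, 210, 213, 215, 215, 216, 218, 221]
(-34, -28) old [242, 242, 243, 243, 239, 235, 226, 210, 191, 176, 172, 178, 189, 199, 207, 214, 218, 218, 217, 216, 214, 212, 210, 209, 209, 210, 212, 213, 213, 213, 213, 214, 215, 217, 220]
(-38, -34) now [224, 228, 233, 234, 232, 231, 230, 228, 226, 224, 223, 222, 223, 224, 226, 228, 229, 230, 229, 227, 224, 219, 212, 206, 204, 208, 215, 222, 227, 230, 231, 231, 231, 230, 230]
(-38, -34) old [229, 231, 234, 236, 236, 235, 232, 224, 208, 192, 182, 184, 195, 207, 217, 224, 229, 231, 230, 230, 230, 230, 229, 229, 230, 230, 231, 232, 232, 232, 231, 230, 230, 229, 229]
(-42, -38) now [211, 220, 224, 227, 227, 225, 224, 224, 223, 224, 225, 227, 230, 232, 235, 236, 237, 239, 240, 239, 233, 225, 220, 221, 226, 233, 238, 241, 244, 244, 243, 243, 243, 243, 243]
(-42, -38) old [225, 227, 230, 233, 23
[... 598 characters left out ...]
4, 233, 231, 229, 228, 228, 227, 226, 225, 220, 213, 206, 199, 193, 191, 196, 205, 216, 222, 224, 228, 233, 236, 240, 243, 243]
(-50, -46) old [229, 228, 225, 221, 219, 220, 223, 225, 228, 232, 236, 238, 239, 239, 239, 239, 240, 240, 239, 237, 235, 230, 223, 217, 215, 217, 222, 224, 225, 228, 232, 236, 240, 242, 242]
(-54, -50) now [139, 169, 195, 210, 224, 234, 236, 236, 237, 235, 233, 231, 230, 231, 233, 235, 237, 238, 234, 224, 211, 196, 183, 176, 173, 174, 176, 177, 177, 180, 191, 206, 220, 231, 235]
(-54, -50) old [241, 238, 234, 231, 231, 233, 236, 237, 238, 237, 235, 233, 233, 234, 237, 239, 241, 243, 240, 232, 221, 206, 192, 183, 178, 176, 177, 177, 176, 179, 190, 205, 220, 231, 234]
```

The edge (y 39.1) and the pointer dip (about 37.2) disagree by roughly 2 mm, with the rider at 34.2. At least 3 mm remains either way, so I'll make a partial stroke of about 2.5 mm and then decide between them.

```bash
python3 -m pendant '[1,1,0,3,0,1,1,0,5,0,1,1,0,6,0,1,1,0,6,0]'; python3 -m pendant '[1,6,0,0.3,0,1,12,0,0,0,1,16,0,0,0]';python3 -m pendant '[1,0,0,-6,0,1,0,0,-6,0,1,-16,0,-6,0,1,-16,0,-6,0]'; python3 - <<'E'
from h import *
to([14,130,69])
T=[];S=[]
for i in range(4):
    b=ctrl.capture('top');T.append(b['color'].astype(float));a=ctrl.capture('side');S.append(a['color'].astype(float))
T=np.mean(T,0);S=np.mean(S,0);np.savez('avg5.npz',T=T,S=S)
edges(dict(b,color=T.astype(np.float32)))
v=np.load('avg4.npz')['S'];O=[]
for im in (v,S):
    c=cv2.resize(im[248:278,328:348,::-1],None,fx=20,fy=20,interpolation=cv2.INTER_CUBIC)
    for k in range(28,46,2):
        q=(proj(a,fp([0,k,70]))-[328,248]+.5)*20;cv2.circle(c,tuple(map(int,q)),2,(0,255,0) if k%10 else (0,0,255),-1)
    O.append(c)
cv2.imwrite('pics/f5.png',np.hstack(O).clip(0,255).astype(np.uint8))
for k in(30,34,38,42): print(k,((proj(a,fp([0,k,70]))-[328,248]+.5)*20).round(1))
d=[((proj(a,fp([x,36,z]))-proj(a,fp([0,36,70])))*20).round(1) for x,z in((20,70),(0,90))];print(d)
E
```

```text
clock: 13.3
ee_pos: [0.5695, 0.073, 0.0682]
orientation: [0.067, 0.998, 0.005, 0.01]
wrist_force: [0.2, 0.3, 6.0]
width: -0.0003
clock: 13.55
ee_pos: [0.5541, 0.0752, 0.0687]
orientation: [0.067, 0.998, 0.006, 0.011]
wrist_force: [1.8, -0.5, 6.6]
width: -0.0001
clock: 13.88
ee_pos: [0.5714, 0.0729, 0.0751]
orientation: [0.067, 0.998, 0.006, 0.012]
wrist_force: [1.6, -0.1, 0.0]
width: -0.0002
t 13.88 pump [ 14.  129.9  75.1] F [ 1.6 -0.1  0. ] w -0.0 rot [0.013 0.022 0.011]
[14, 130, 69] [0.1 0.1 6.1]
((-40, -30), [(64.2, np.float64(3.8)), (37.0, np.float64(-1.5)), (31.2, np.float64(0.6))])
((-34, -22), [(65.9, np.float64(3.3)), (37.6, np.float64(-1.7)), (31.9, np.float64(0.8))])
((12, 22), [(66.9, np.float64(3.8)), (51.9, np.float64(-0.4)), (36.5, np.float64(-3.0)), (24.1, np.float64(0.6))])
((18, 30), [(66.9, np.float64(4.0)), (37.2, np.float64(-1.8)), (27.5, np.float64(1.2))])
((26, 36), [(67.5, np.float64(3.3)), (39.5, np.float64(-1.5)), (25.2, np.float64(0.7)), (23.5, np.float64(0.7))])
30 [304.3 296.8]
34 [291.  282.2]
38 [277.7 267.8]
42 [264.5 253.3]
[array([133.8, -31.4]), array([   4.1, -128.7])]
```

View pics/f5.png

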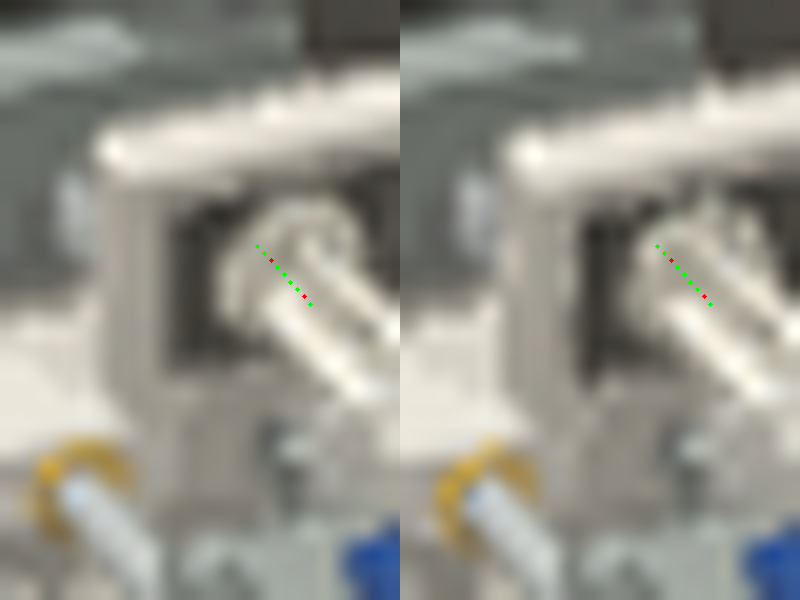

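Edges now average y≈37.1. In the side crop, the dark square on the face centres near (275,275), which gives y≈37.3 on the z=70 axis, so the edge reading is supported. About 2.3–2.8 mm remains, so I repeat the same partial stroke, slightly longer.

```bash
python3 -m pendant '[1,0,0,4,0,1,0,0,6,0,1,0,0,7.5,0,1,0,0,7.5,0]'; python3 -m pendant '[1,6,0,0.3,0,1,12,0,0,0,1,16,0,0,0]';python3 -m pendant '[1,0,0,-6,0,1,0,0,-6,0,1,-16,0,-6,0,1,-16,0,-6,0]'; cat > m.py <<'E'
from h import *
to([14,130,69])
T=[];S=[]
for i in range(6):
    b=ctrl.capture('top');T.append(b['color'].astype(float));a=ctrl.capture('side');S.append(a['color'].astype(float))
T=np.mean(T,0);S=np.mean(S,0);np.savez('avg6.npz',T=T,S=S)
edges(dict(b,color=T.astype(np.float32)));print(red(dict(b,color=T)),blue(a))
E
python3 m.py
```

```text
clock: 14.62
ee_pos: [0.5706, 0.0731, 0.0681]
orientation: [0.067, 0.998, 0.006, 0.011]
wrist_force: [1.0, 0.1, 4.0]
width: 0.0003
clock: 14.87
ee_pos: [0.5558, 0.0752, 0.0688]
orientation: [0.067, 0.998, 0.006, 0.013]
wrist_force: [1.3, -0.5, 5.2]
width: 0.0
clock: 15.2
ee_pos: [0.5734, 0.0728, 0.0754]
orientation: [0.067, 0.998, 0.006, 0.014]
wrist_force: [0.1, -1.0, 0.0]
width: 0.0002
t 15.2 pump [ 16.  130.1  75.4] F [ 0.1 -1.   0. ] w 0.0 rot [0.014 0.028 0.01 ]
[14, 130, 69] [ 2.2 -0.2  6.4]
((-40, -30), [(63.8, np.float64(4.3)), (35.5, np.float64(-1.6)), (29.4, np.float64(0.8))])
((-34, -22), [(64.9, np.float64(3.6)), (47.4, np.float64(-0.4)), (35.6, np.float64(-1.5)), (30.4, np.float64(0.4)), (29.0, np.float64(0.4)), (24.4, np.float64(0.4))])
((12, 22), [(73.2, np.float64(0.5)), (67.8, np.float64(2.3)), (65.5, np.float64(2.0)), (49.5, np.float64(-0.4)), (44.8, np.float64(0.4)), (34.4, np.float64(-3.0)), (29.5, np.float64(0.5)), (25.5, np.float64(0.6))])
((18, 30), [(65.4, np.float64(3.0)), (40.9, np.float64(-0.7)), (34.9, np.float64(-1.8)), (25.5, np.float64(1.4))])
((26, 36), [(67.6, np.float64(2.8)), (38.8, np.float64(-1.8)), (22.1, np.float64(1.1))])
((np.float64(354.2269841269841), np.float64(267.9174603174603)), array([-56.7 ,  34.25,  30.  ])) (np.float64(350.19248395967), np.float64(276.8863428047663), np.int64(43))
```

Corrected for height, the edge bands agree at y≈34.7±0.2 against the rider's 34.25. I'll lift clear and make a last check with an unobstructed view.

```bash
python3 -m pendant '[1,0,0,-40,0,1,0,0,-80,0,1,0,0,-120,0,1,0,0,-120,0]';python3 -m pendant '[1,60,160,0,0,1,60,160,0,0,1,60,160,0,0,1,60,160,0,0,1,60,160,0,0]'; python3 m.py; python3 - <<'E'
from h import *
v=np.load('avg6.npz');z=np.load('m0.npz');b=ctrl.capture('top')
W,r=pumpfit(dict(b,color=v['T'].astype(np.uint8)));print(r)
f=lambda im,zz,x:rect(dict(b,color=im.astype(np.float32)),zz,10,x,(5,65))
im=np.vstack([f(v['T'],85,(-45,40))[::2],f(v['T'],32,(-65,-25))])[:,:,::-1]
im=np.clip((im-60)*1.3,0,255).astype(np.uint8);c=int((65-34.25)*10);im[::6,c]=(0,255,0)
s=cv2.resize(v['S'][245:305,305:350,::-1],(450,600),interpolation=cv2.INTER_CUBIC).clip(0,255).astype(np.uint8)
cv2.imwrite('pics/end.png',np.hstack([cv2.resize(im,(350,600)),s]));print(im.shape)
for n in('pusher_face','thumb_rest'):
    k=ctrl.tip_of(b,n)
    print(n,[(pf(atz(b,px(q['location']),.07)).round(1).tolist(),round(q['score'],2)) for q in k[:3]])
E
```

```text
clock: 16.13
ee_pos: [0.5729, 0.0721, 0.2034]
orientation: [0.067, 0.997, 0.008, 0.02]
wrist_force: [1.4, -0.4, 0.2]
width: -0.0002
clock: 16.55
ee_pos: [0.5319, 0.2491, 0.2043]
orientation: [0.061, 0.998, 0.011, 0.02]
wrist_force: [0.0, 0.2, -0.3]
width: 0.0001
t 16.55 pump [-50.5 298.6 204.3] F [ 0.   0.2 -0.3] w 0.0 rot [0.025 0.038 0.023]
[14, 130, 69] [ -55.4 -173.3  133.2]
((-40, -30), [(73.5, np.float64(-0.6)), (63.8, np.float64(1.3)), (35.5, np.float64(-1.6)), (29.2, np.float64(0.8))])
((-34, -22), [(73.2, np.float64(-0.9)), (64.1, np.float64(1.8)), (47.2, np.float64(-0.4)), (35.6, np.float64(-1.6)), (28.9, np.float64(0.4))])
((12, 22), [(63.1, np.float64(0.5)), (56.1, np.float64(-0.5)), (49.4, np.float64(-1.4)), (43.2, np.float64(0.5)), (35.4, np.float64(-1.4)), (29.9, np.float64(0.6))])
((18, 30), [(66.9, np.float64(-0.4)), (56.8, np.float64(-0.4)), (54.9, np.float64(-0.4)), (51.1, np.float64(-0.4)), (48.9, np.float64(-0.4)), (35.9, np.float64(-0.9))])
((26, 36), [(62.2, np.float64(-0.7)), (37.2, np.float64(-0.4))])
((np.float64(354.21746031746034), np.float64(267.93333333333334)), array([-56.75,  34.27,  30.  ])) (np.float64(350.19441860465116), np.float64(276.8920930232558), np.int64(43))
((541.0018310546875, -37.747467041015625), (301.9291687011719, 122.51703643798828), 81.6532974243164)
(825, 600, 3)
pusher_face [([-3.9, 28.7, 70.0], 0.8)]
thumb_rest [([-190.3, -195.5, 70.0], 0.52), ([-1.2, 30.7, 70.0], 0.49), ([-185.4, 15.8, 70.0], 0.42)]
```

View pics/end.png

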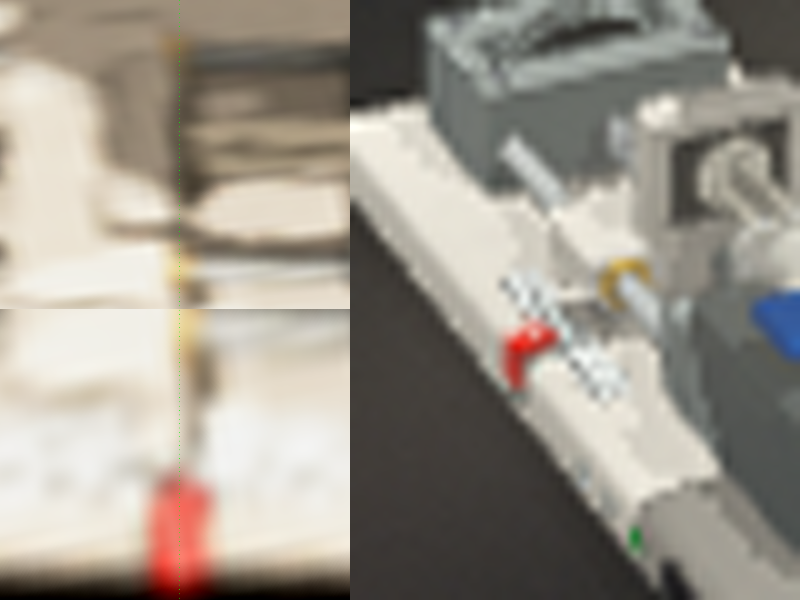

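```bash
python3 -c "
from h import *
ctrl.sign_off();print(ctrl.get_obs()['clock'])"
```

```text
the job is handed in; nothing more can be done
the job is handed in; nothing more can be done
```

The job is handed in. The clamp is down and the pusher is probably level with the rider's line, but my checks on that last point did not fully agree.

**What I did:** With the shut fingertip I followed the blue tab down its arc to the stop, at about 29 N. I then rolled the wheel with four full and two partial strokes; the press readings were 4–10 N. I lifted clear at about 17 s.

**Last checks:**
- **Clamp:** the tab matches its "down" position in the side view.
- **Barrel and pump:** I saw no shift of the barrel in the picture after the first stroke, and the base fit is unchanged at the end. I did not measure the barrel again after that.
- **Pusher travel:** about 17.5 mm, more than the 5–11 mm gap, so it must have met the plunger.
- **Pusher face:** its edge in the top view is at y ≈ 34.7–35.5 mm, and the rider's line at 34.25 mm. A side-view estimate one stroke earlier agreed with the edge reading.

**What disagreed:**
- **Pointer:** the faint dark pointer, probably merged with its shadow, read about 2 mm farther in. That would put the face about 1–1.5 mm past the line by my estimate. By eye, the darkest part of that mark in the last picture would put it nearly 3 mm past, outside the tolerance.
- **Trained networks:** they put the face at 28.7 mm and the thumb rest at 30.7 mm. I set these aside because the same networks had scattered by several millimetres earlier.

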